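# Slide the fixture board out to the gauge post and hold it

### The arm

A 6-joint arm with a two-finger parallel gripper is mounted at the origin on a cart in front of the work surface, level with it; the furniture and walls round the work are solid. World frame = base frame: x ahead of the robot, y to its left, z up, the work surface at z = 0. Lengths are in m, angles in rad, forces in N, time in s.
With the tool pointing down it reaches from about 0.375 to 0.75 m from the base axis. Payload 9 kg.
Tool frame: the origin (TCP) lies midway between the tips of the shut fingers; the grasp point (between the pads) lies 19 mm behind it; z points along the fingers, y is the line along which they close (so a half turn about z gives the same grasp; the last joint's range is limited). The gripper opens to 85 mm and grips with 20 to 120 N. Pads are 22 mm wide; open, the fingers measure 114 mm over their backs; the gripper's body (76 mm by 85 mm) begins 54 mm behind the grasp point. The pads swing forward as they close: fully open they stand 13 mm farther back than shut.
Start: joints at [0.996, 0.104, 0.097, 1.564, 0, 1.353], TCP at [0.21, 0.562, 0.231] pointing down, gripper open.
Joint ranges: [-2.99, 2.99], [-0.84, 1.86], [-1.1, 1.16], [-1.84, 2.11], [-1.51, 1.56], [-3.14, 3.14]. Speed limits (rad/s): [2.22, 2.22, 2.57, 3.14, 3.14, 3.14].

### API

Orientations are given as a unit quaternion [x, y, z, w].
In Python, from bench import arm gives the robot as it stands. The module is installed in compiled form; this text tells all that it offers.
- The arm moves only by the tool send_rows, never from a script. Its argument "targets" is a list of rows, each an object of numbers: "rx", "ry", "rz": the turn, a rotation vector about the tool's x, y, z in rad; "x", "y", "z": the shift along the tool's x, y, z in m; "jaw": the finger opening in m, from 0 to 0.0854. A call has 1 to 5 rows; each row is the pose to reach, as a shift and turn from the pose commanded when the call began, along the tool's axes at that moment; what a row does not reach only later rows make up. A row lasts 1/12 s, in which the tool goes at most 41.7 mm and 7.16 degrees, less where a joint would pass 70% of its speed; a pose out of reach is approached as far as the arm can. A call with a gripper value outside its range is refused whole. The fingers move at their own pace and stop on an object; "force" is the grip in N (left out, the last holds). Time passes only in rows, so rows that repeat a pose let the fingers close. It gives the time, the measured TCP pose, the force, the opening and the grip force at its end, in the units of the state.
- arm.get_state(): the state, without advancing time (a new reading comes with each control period).
- arm.read_camera(name): name is "side" or "top"; returns a dict with "frame" (384x512x3 uint8, red, green, blue), "z_map" (384x512 float32, m along the optical axis (not along the pixel's ray), 0 where there is no reading), "fovy" (degrees; the focal length in pixels is half the picture's height over the tangent of half this angle, whatever the lens; pixels are square), "cx", "cy" (the principal point, pixels), "eye" and "attitude" of the camera in the world. Camera axes: x right, y down, z forward; pixel columns grow to the right and rows downward; lengths in m; the calibration is good to about 2 mm. A picture is of the moment at which its call begins.
- arm.hand_in(): hands the job in; it is judged then, once.
The state is a dict: "time_s": time; "qpos": joint angles; "joint_velocities": joint speeds; "joint_torque": joint torques, N m; "tool_pos": TCP position; "orientation": TCP orientation; "force": force on the tool from outside, world axes, zero at the start; "ft_torque": the same for the moment, N m; "finger_gap": finger opening in m; "finger_force": force on a finger pad.
Only numpy, scipy, OpenCV 4.12 (cv2) and the standard library are available. Lean on these libraries where they do the work, as an engineer would, in place of code of your own. Each camera call takes 0.05 s, during which the arm holds its last target. There are 200 camera calls.

### The job

Swing the door of the low open-topped cabinet wide open by its handle, then take the fixture board inside by its upright handle and slide it along its shelf, out through the doorway, until its front edge is level with the thin gauge post standing beside its path, so that the underside of the circuit board can be reached. Out there the board would tip off the shelf, so keep it flat on the shelf and finish while still holding it there by its handle. Leave the other things on the bench where they lie.

Things in the scene. Friction and masses are not known exactly. Their poses are not given: they have to be found in the camera images.
- cabinet: low grey roofless cabinet, fixed, 230 mm deep (x), 172 wide (y), walls up to 96 mm high. Origin: centre of underside, on the bench. Its -x axis points out of the doorway, the way the board slides. Shelf top 75 mm above the bench, ending at the doorway, x = -0.115. Guide rails on the shelf (inner faces y = +-53.5 mm, tops 85 mm above the bench) lead the board straight
- door (a joint): angle of the cabinet's front door, 0 shut to 1.95 rad (its stop); from 1.4 rad on it is clear of the board's path. Opens outward, counter-clockwise seen from above, and stays where left (under 1 N at the handle). Door 164 mm wide, 8 mm thick, from 13 to 97 mm above the bench
- door_handle (a point): point to grasp on the door handle, 90 mm above the bench: an upright round steel bar 12 mm thick with a free upper end (110 mm above the bench), its axis 38 mm in front of the door's outer face (46 mm from the hinge plane) and 125 mm from the hinge along the door. Two stubs join it to the door, the upper one's top 61 mm above the bench
- door_hinge (a point): point on the door's upright hinge axis, 90 mm above the bench, at the right-hand end of the door seen from outside; in the cabinet's frame x = -0.116, y = -0.080
- board_handle (a point): grip of the fixture board: an upright black block at the board's rear, 14 mm thick (along the sliding direction), 44 mm wide, its top 44 mm above the board's underside, with a foot 30 x 56 mm whose top is 11 mm above the underside. This point is on its axis, 28 mm above the underside. Axes are the board's: x from front edge to rear end, z up
- board_front (a point): middle of the fixture board's front edge, upper face, 178 mm ahead (board -x) of board_handle. The board: loose white plate 210 x 100 x 8 mm, 0.25 to 0.5 kg, flat on the shelf, a green circuit board between two steel bars near its front; its balance point is about 85 mm behind the front edge, so out at the post it tips unless held
- gauge_post: thin upright steel post, 8 mm thick, 111 mm tall, on a round 40 mm foot, fixed to the bench outside the doorway, 90 mm from the board's centreline. Origin: centre of the foot's underside, on the post's axis; axes parallel to the cabinet's. The mark: the board's front edge comes level with the post's axis, measured along the cabinet's x
- dish: small round steel screw dish, 66 mm, loose bystander; origin at the centre of its underside
- cutters: side cutters with red handles, 128 mm long, loose bystander; origin at the centre of the underside
- motor: small DC motor, 93 mm long, loose bystander; origin at the centre of its underside
- wheel: black drive wheel, 68 mm across, 26 mm high, loose bystander lying flat; origin at the centre of its underside

How it is judged:
On the way:
1. the door is swung open, clear of the board's path (value of joint door above 1.4 rad), for 0.2 s.
At the end, for the whole second after the job is handed in: the door is open (over 1.4 rad); the board's front edge is level with the gauge post's axis within 7 mm; the board lies flat on the shelf (tilt under 0.06 rad, not lifted over 6 mm), at rest, not leaning on the door, and the fingers still hold it (over 2 N) (value of joint door above 1.4 rad and x of board_front in the frame of gauge_post between -0.007 and 0.007 m and angle between board_front's own z axis and vertical below 0.06 rad and z of board_handle in the frame of cabinet between 0.098 and 0.109 m and linear speed of fixture_board below 0.02 m/s and contact force between the fingers and fixture_board above 2 N and contact force between door and fixture_board below 0.5 N); the arm keeps its last pose, push and grip.
It fails at once if the fixture board tips over (angle between board_front's own z axis and vertical above 0.2 rad).
It fails at once if the fixture board is lifted off its shelf instead of slid (z of board_handle in the frame of cabinet above 0.125 m).
It fails at once if a bystander is displaced (distance of any of dish, cutters, motor, wheel from where it was at the start of the episode above 0.03 m).
It also fails if it takes over 48 s, if anything falls off the work surface, if the arm or the gripper's body presses on something with over 40 N, if the wrist force passes 120 N, or if a joint passes its speed limit or range.

## Working session

There is one attempt and no reset: what is moved stays moved. The work goes in short steps, Python scripts to look and compute and a tool call to move; the robot and the scene stay as the last step left them, time stands still between calls to the robot, and variables do not carry over. Pictures are saved under pics/ and viewed, at most 10 in all, crops included, and the job is handed in when it is done.

Besides the shell and the picture viewer there is one more tool, called after "Emit:" by a JSON object that holds its "op" and its "data". send_rows: Moves the arm, as the interface text tells. Its arguments: {"type":"object","properties":{"targets":{"type":"array","items":{"type":"object","properties":{"rx":{"type":"number"},"ry":{"type":"number"},"rz":{"type":"number"},"x":{"type":"number"},"y":{"type":"number"},"z":{"type":"number"},"jaw":{"type":"number"}}}},"force":{"type":"number"}},"required":["targets"]}

```bash
mkdir -p pics; cat > h.py <<'E'
import numpy as np,cv2
from scipy.spatial.transform import Rotation as R
from bench import arm
def cam(n):
    d=arm.read_camera(n)
    h=d["frame"].shape[0]
    d["f"]=h/2/np.tan(np.radians(d["fovy"])/2)
    a=np.array(d["attitude"])
    d["R"]=R.from_quat(a).as_matrix() if a.shape==(4,) else a
    return d
def pts(d):
    z=d["z_map"];v,u=np.mgrid[:z.shape[0],:z.shape[1]]
    c=np.stack([(u-d["cx"])/d["f"]*z,(v-d["cy"])/d["f"]*z,z],-1)
    return c@d["R"].T+np.array(d["eye"])
def ray(d,u,v,h):
    r=d["R"]@np.array([(u-d["cx"])/d["f"],(v-d["cy"])/d["f"],1]);e=np.array(d["eye"])
    return e+r*(h-e[2])/r[2]
def save(d,name):cv2.imwrite("pics/"+name,d["frame"][:,:,::-1])
E
python3 - <<'E'
from h import *
a=cam("top");b=cam("side");A=np.hstack([a["frame"],b["frame"]])
for n,d in(("top",a),("side",b)):
    save(d,n+"0.png");print(n,d["fovy"],d["cx"],d["cy"],d["eye"],d["attitude"])
    np.savez(n+"0.npz",p=pts(d),f=d["frame"])
s=arm.get_state();print(s)
E
```

```text
top 55.787050328522966 258.88528946107607 195.09724536865153 [0.42792834 0.10057667 0.97442474] [-0.70217884  0.70821945 -0.0608614   0.04081626]
side 42.866366633149646 258.683939587396 192.66128548548505 [0.52492562 0.83284159 0.59214175] [-1.11250403e-02  8.83044942e-01 -4.69155973e-01  7.33028577e-04]
{'time_s': 0.1, 'qpos': array([9.96298030e-01, 1.04661868e-01, 9.65750731e-02, 1.56391185e+00,
       1.06445818e-05, 1.35313559e+00]), 'joint_velocities': array([ 0.00107446, -0.00199587,  0.00307092,  0.00132252, -0.00070508,
       -0.00179572]), 'joint_torque': array([ 7.19283504e-03, -5.58215797e+01,  5.04712880e+01,  1.34060264e-02,
       -1.89318298e-04,  2.30864219e-05]), 'tool_pos': array([0.20939034, 0.56196431, 0.23060247]), 'orientation': array([ 1.77473646e-01,  9.84125370e-01, -5.52566236e-04, -2.36840821e-04]), 'force': array([-0.27630175,  0.15630895,  0.06189271]), 'ft_torque': array([ 0.03217512, -0.00621676,  0.00964081]), 'finger_force': 0.0, 'finger_gap': 0.08535683124292133}
```

View pics/top0.png

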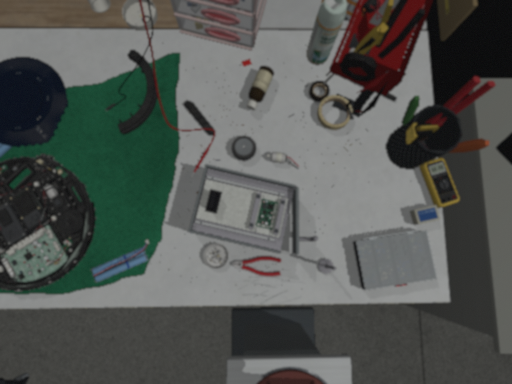

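View pics/side0.png

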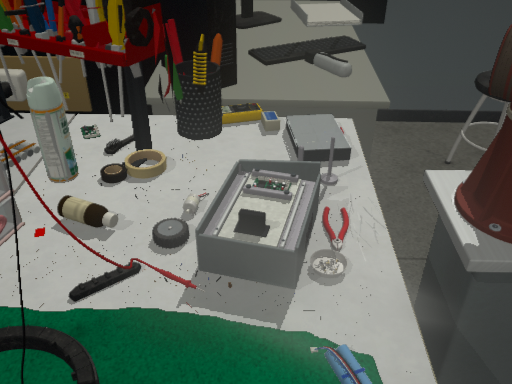

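The top view shows the cabinet at about (245,208) with its doorway facing right, the door handle at about (312,238) and the gauge post at about (325,265). The dish is at (214,254), the cutters at (260,265), the wheel at (243,147) and the motor at (280,158). The black board handle is at (213,202). The side view agrees. Next I measure from the depth map.

```bash
python3 - <<'E'
from h import *
T=np.load("top0.npz");p=T["p"];f=T["f"]
S=np.load("side0.npz");q=S["p"];g=S["f"]
print("bench z",np.median(p[280:295,300:340,2]),"S",np.median(q[215:235,130:150,2]))
roi=np.zeros(p.shape[:2],bool);roi[150:280,170:345]=1
# wall tops
for n,P in(("top",p),("side",q)):
    m=(abs(P[...,2]-.096)<.006)&(P[...,0]>.2)&(P[...,0]<.6)&(P[...,1]<.35)&(P[...,1]>-.1)
    k,l,st,_=cv2.connectedComponentsWithStats(m.astype(np.uint8),connectivity=8)
    for i in np.argsort(-st[1:,4])[:3]+1:
        w=P[l==i][:,:2].astype(np.float32)
        print(n,len(w),cv2.minAreaRect(w*1000), P[l==i][:,2].mean())
# handle bar / post : points higher than 103mm in region outside
for n,P in(("top",p),("side",q)):
    m=(P[...,2]>.101)&(P[...,2]<.125)&(P[...,0]>.2)&(P[...,0]<.6)&(P[...,1]<.35)&(P[...,1]>-.15)
    k,l,st,c=cv2.connectedComponentsWithStats(m.astype(np.uint8),connectivity=8)
    for i in range(1,k): 
        w=P[l==i];print(n,st[i],w.mean(0).round(4),np.ptp(w,0).round(3))
# board handle black block
for n,P,F in(("top",p,f),("side",q,g)):
    m=(F.max(2)<60)&(P[...,2]>.10)&(P[...,2]<.13)&(P[...,0]>.25)&(P[...,0]<.5)&(P[...,1]<.35)&(P[...,1]>0)
    w=P[m];print("blk",n,m.sum(),np.median(w,0).round(4),cv2.minAreaRect((w[:,:2]*1000).astype(np.float32)) if m.sum() else 0)
# white board near front edge
print(p[220,285:325,2].round(3))
big=cv2.resize(f[150:290,170:350][:,:,::-1],None,fx=4.4,fy=4.2,interpolation=cv2.INTER_CUBIC);big=cv2.convertScaleAbs(big,alpha=1.4);cv2.imwrite("pics/crop.png",cv2.resize(big,(792,588)))
E
```

```text
bench z -0.00025074437613997747 S -8.929422087089467e-05
top 371 ((523.9154052734375, -0.12450408935546875), (214.59910583496094, 83.2779541015625), 27.799707412719727) 0.09566160722663015
top 240 ((443.2267761230469, 136.95835876464844), (228.6931915283203, 5.9794511795043945), 76.2508316040039) 0.0952766305658849
top 186 ((517.379638671875, 86.60979461669922), (11.955747604370117, 91.79254150390625), 76.17617797851562) 0.09504223770108693
side 464 ((521.8367309570312, -3.97955322265625), (202.74317932128906, 77.71681213378906), 24.13808250427246) 0.09470530853100577
side 312 ((446.768798828125, 137.22186279296875), (231.23629760742188, 6.48297643661499), 76.21641540527344) 0.09506614735521239
side 289 ((518.2785034179688, 79.67601013183594), (30.507694244384766, 90.42637634277344), 76.52194213867188) 0.09424863408905533
top [207 191  10  19 121] [0.541  0.1878 0.1168] [0.043 0.021 0.02 ]
top [259 195   1   1   1] [0.5546 0.0748 0.1014] [0. 0. 0.]
top [251 225   1   1   1] [0.4819 0.0948 0.1012] [0. 0. 0.]
top [313 236   5   5  20] [ 0.4486 -0.0569  0.1079] [0.01 0.01 0.01]
top [332 267   4   3  10] [ 0.3785 -0.0996  0.1083] [0.005 0.006 0.008]
side [331 136   4   6  17] [ 0.3819 -0.0993  0.1055] [0.006 0.008 0.009]
side [298 145   6   6  28] [ 0.4525 -0.0545  0.106 ] [0.01  0.009 0.01 ]
side [238 209  28  16 347] [0.5457 0.1927 0.1128] [0.045 0.021 0.02 ]
blk top 0 [nan nan nan] 0
blk side 0 [nan nan nan] 0
[ 0.075  0.074  0.001  0.001 -0.003  0.003  0.001  0.034  0.052  0.077
  0.093  0.099  0.1    0.097 -0.002 -0.001 -0.001  0.    -0.    -0.
  0.001 -0.002 -0.    -0.003 -0.003 -0.001 -0.001 -0.001 -0.     0.001
 -0.002 -0.001 -0.002  0.002  0.001 -0.001 -0.001  0.001 -0.003 -0.   ]
  return _methods._mean(a, axis=axis, dtype=dtype,
  ret = um.true_divide(
```

View pics/crop.png

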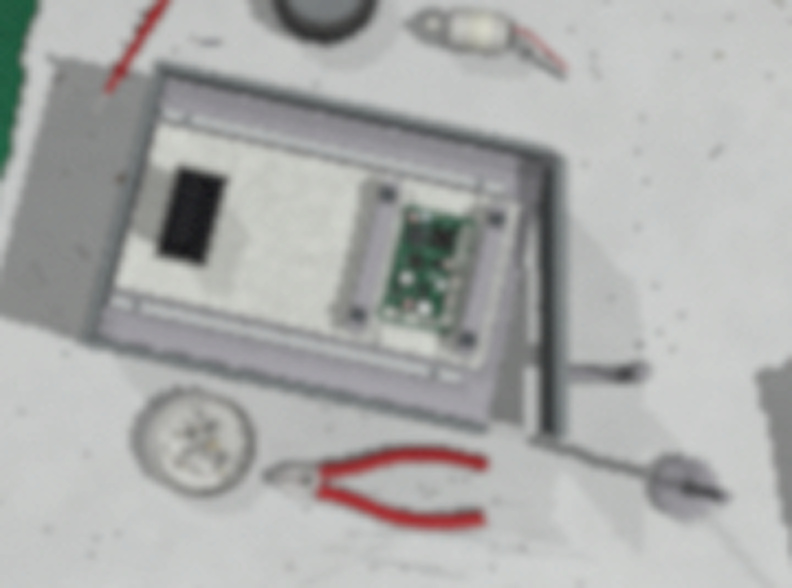

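The depth map gives these values:
- **Cabinet:** yaw 76.2°, centre about (0.526, 0.117).
- **Door:** ajar at about 0.21 rad. The hinge is 132 mm from the bar, against 133 expected.
- **Door handle:** (0.450, -0.056).
- **Gauge post:** cabinet x about -0.245, y 0.090, which matches the given 90 mm.
- **Board handle:** cabinet x about 0.075.

I start moving now. First, a helper that converts world goals into tool-axis shifts.

```bash
cat > g.py <<'E'
import sys
from h import *
# usage: g.py x y z yaw(tool y, deg) -> shift in tool axes and turn
def go(x,y,z,yaw):
    s=arm.get_state();Rt=R.from_quat(s["orientation"])
    c,n=np.cos(np.radians(yaw)),np.sin(np.radians(yaw))
    G=R.from_matrix(np.array([[-n,c,0],[c,n,0],[0,0,-1.]]).reshape(3,3))
    print("shift",Rt.inv().apply(np.array([x,y,z])-s["tool_pos"]).round(4),"turn",(Rt.inv()*G).as_rotvec().round(4),"t",round(s["time_s"],2),"tcp",s["tool_pos"].round(4),"F",s["force"].round(1),"gap",round(s["finger_gap"],4),"ff",round(s["finger_force"],1))
if __name__=="__main__":
    a=list(map(float,sys.argv[1:]))
    for i in range(0,len(a),4): go(*a[i:i+4])
E
python3 g.py .4505 -.0557 .19 15
```

```text
shift [-0.4417 -0.4945  0.0411] turn [-1.200e-03  3.000e-04  9.522e-01] t 0.1 tcp [0.2094 0.562  0.2306] F [-0.3  0.2  0.1] gap 0.0854 ff 0.0
```

Emit:
{"op": "send_rows", "data": {"targets": [{"x": -0.442,"y": -0.494,"z": 0,"rz": 0.952,"jaw": 0.045},{"x": -0.442,"y": -0.494,"z": 0,"rz": 0.952,"jaw": 0.045},{"x": -0.442,"y": -0.494,"z": 0,"rz": 0.952,"jaw": 0.045},{"x": -0.442,"y": -0.494,"z": 0,"rz": 0.952,"jaw": 0.045},{"x": -0.442,"y": -0.494,"z": 0,"rz": 0.952,"jaw": 0.045}], "force": 30}}

```text
$.targets[0]: bad value
```

```bash
python3 g.py .4505 -.0557 .19 15
```

```text
shift [-0.4417 -0.4945  0.0411] turn [-1.200e-03  3.000e-04  9.522e-01] t 0.1 tcp [0.2094 0.562  0.2306] F [-0.3  0.2  0.1] gap 0.0854 ff 0.0
```

Emit:
{"op": "send_rows", "data": {"targets": [{"x": -0.027,"y": -0.03,"z": 0,"rx": 0,"ry": 0,"rz": 0.06,"jaw": 0.045},{"x": -0.054,"y": -0.06,"z": 0,"rx": 0,"ry": 0,"rz": 0.12,"jaw": 0.045},{"x": -0.081,"y": -0.09,"z": 0,"rx": 0,"ry": 0,"rz": 0.18,"jaw": 0.045},{"x": -0.108,"y": -0.12,"z": 0,"rx": 0,"ry": 0,"rz": 0.24,"jaw": 0.045},{"x": -0.135,"y": -0.15,"z": 0,"rx": 0,"ry": 0,"rz": 0.3,"jaw": 0.045}], "force": 30}}

```text
time_s: 0.52
tool_pos: [0.2836, 0.3729, 0.2308]
orientation: [0.324, 0.946, -0.0, -0.0]
force: [0.9, -0.0, 1.1]
finger_gap: 0.0449
finger_force: 0.0
```

```bash
python3 g.py .4505 -.0557 .19 15
```

```text
shift [-0.3944 -0.2366  0.0408] turn [-4.000e-04  0.000e+00  6.501e-01] t 0.52 tcp [0.2836 0.3729 0.2308] F [ 0.9 -0.   1.1] gap 0.0449 ff 0.0
```

Emit:
{"op": "send_rows", "data": {"targets": [{"x": -0.394,"y": -0.236,"z": 0,"rx": 0,"ry": 0,"rz": 0.65,"jaw": 0.045},{"x": -0.394,"y": -0.236,"z": 0,"rx": 0,"ry": 0,"rz": 0.65,"jaw": 0.045},{"x": -0.394,"y": -0.236,"z": 0,"rx": 0,"ry": 0,"rz": 0.65,"jaw": 0.045},{"x": -0.394,"y": -0.236,"z": 0,"rx": 0,"ry": 0,"rz": 0.65,"jaw": 0.045},{"x": -0.394,"y": -0.236,"z": 0,"rx": 0,"ry": 0,"rz": 0.65,"jaw": 0.045}]}}

```text
time_s: 0.93
tool_pos: [0.3599, 0.1788, 0.2312]
orientation: [0.6, 0.8, 0.0, 0.0]
force: [0.2, 0.2, -0.4]
finger_gap: 0.0451
finger_force: 0.0
```

```bash
python3 g.py .4505 -.0557 .19 15
```

```text
shift [-0.2505  0.0214  0.0412] turn [ 0.0003 -0.      0.0214] t 0.93 tcp [0.3599 0.1788 0.2312] F [ 0.2  0.2 -0.4] gap 0.0451 ff 0.0
```

Emit:
{"op": "send_rows", "data": {"targets": [{"x": -0.25,"y": 0.021,"z": 0.02,"rx": 0,"ry": 0,"rz": 0.02,"jaw": 0.045},{"x": -0.25,"y": 0.021,"z": 0.02,"rx": 0,"ry": 0,"rz": 0.02,"jaw": 0.045},{"x": -0.25,"y": 0.021,"z": 0.02,"rx": 0,"ry": 0,"rz": 0.02,"jaw": 0.045},{"x": -0.25,"y": 0.021,"z": 0.02,"rx": 0,"ry": 0,"rz": 0.02,"jaw": 0.045},{"x": -0.25,"y": 0.021,"z": 0.02,"rx": 0,"ry": 0,"rz": 0.02,"jaw": 0.045}]}}

```text
time_s: 1.35
tool_pos: [0.4356, -0.015, 0.2145]
orientation: [0.606, 0.795, 0.0, 0.0]
force: [1.3, 1.5, 0.2]
finger_gap: 0.0447
finger_force: 0.0
```

```bash
python3 g.py .4505 -.0557 .074 15; python3 - <<'E'
from h import *
d=cam("side");save(d,"s1.png")
E
```

```text
shift [-0.0432  0.0035  0.1405] turn [0.0003 0.     0.0067] t 1.35 tcp [ 0.4356 -0.015   0.2145] F [1.3 1.5 0.2] gap 0.0447 ff 0.0
```

View pics/s1.png

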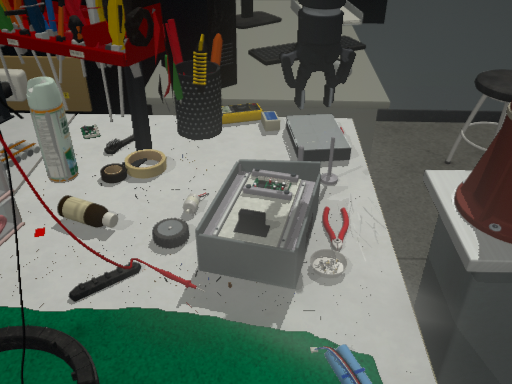

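The picture shows the gripper at about (320,70) above the door end, fingers straddling the handle line. I move over the bar, then down.

Emit:
{"op": "send_rows", "data": {"targets": [{"x": -0.043,"y": 0.004,"z": 0.02,"rx": 0,"ry": 0,"rz": 0.007,"jaw": 0.045},{"x": -0.043,"y": 0.004,"z": 0.04,"rx": 0,"ry": 0,"rz": 0.007,"jaw": 0.045},{"x": -0.043,"y": 0.004,"z": 0.075,"rx": 0,"ry": 0,"rz": 0.007,"jaw": 0.045},{"x": -0.043,"y": 0.004,"z": 0.105,"rx": 0,"ry": 0,"rz": 0.007,"jaw": 0.045},{"x": -0.043,"y": 0.004,"z": 0.137,"rx": 0,"ry": 0,"rz": 0.007,"jaw": 0.045}]}}

```text
time_s: 1.82
tool_pos: [0.4505, -0.0533, 0.0762]
orientation: [0.609, 0.793, 0.0, -0.0]
force: [-0.2, -0.4, -0.4]
finger_gap: 0.045
finger_force: 0.0
```

Emit:
{"op": "send_rows", "data": {"targets": [{"x": 0,"y": 0,"z": 0,"rx": 0,"ry": 0,"rz": 0,"jaw": 0.045},{"x": 0,"y": 0,"z": 0,"rx": 0,"ry": 0,"rz": 0,"jaw": 0.005},{"x": 0,"y": 0,"z": 0,"rx": 0,"ry": 0,"rz": 0,"jaw": 0.005},{"x": 0,"y": 0,"z": 0,"rx": 0,"ry": 0,"rz": 0,"jaw": 0.005},{"x": 0,"y": 0,"z": 0,"rx": 0,"ry": 0,"rz": 0,"jaw": 0.005}], "force": 25}}

```text
time_s: 2.23
tool_pos: [0.4492, -0.0544, 0.0799]
orientation: [0.609, 0.793, -0.003, -0.0]
force: [-16.3, -6.2, 8.7]
finger_gap: 0.0112
finger_force: 26.7
```

```bash
cat > arc.py <<'E'
import sys
from g import *
H=np.array([.5756,-.0144])
s=arm.get_state();v=s["tool_pos"][:2]-H
print("r",np.hypot(*v).round(4),"door",np.radians(np.degrees(np.arctan2(v[1],v[0]))%360-76.2-110.2).round(3))
q=s["orientation"];y=np.degrees(np.arctan2(*(R.from_quat(q).apply([0,1,0])[[1,0]])))
for k in range(1,6):
    a=k*float(sys.argv[1])/5;w=R.from_rotvec([0,0,a]).apply([v[0],v[1],0])[:2]
    go(H[0]+w[0],H[1]+w[1],.074,y+float(sys.argv[2])*k/5)
E
python3 arc.py .35 12
```

```text
r 0.1326 door 0.195
shift [-0.0092  0.0008  0.0059] turn [-0.0047  0.0024 -0.0419] t 2.23 tcp [ 0.4492 -0.0544  0.0799] F [-16.3  -6.2   8.7] gap 0.0112 ff 26.7
shift [-0.0184  0.0022  0.0059] turn [-0.0047  0.0023 -0.0838] t 2.23 tcp [ 0.4492 -0.0544  0.0799] F [-16.3  -6.2   8.7] gap 0.0112 ff 26.7
shift [-0.0275  0.0042  0.0059] turn [-0.0048  0.0022 -0.1257] t 2.23 tcp [ 0.4492 -0.0544  0.0799] F [-16.3  -6.2   8.7] gap 0.0112 ff 26.7
shift [-0.0363  0.0068  0.0059] turn [-0.0048  0.0021 -0.1675] t 2.23 tcp [ 0.4492 -0.0544  0.0799] F [-16.3  -6.2   8.7] gap 0.0112 ff 26.7
shift [-0.045   0.0101  0.006 ] turn [-0.0049  0.002  -0.2094] t 2.23 tcp [ 0.4492 -0.0544  0.0799] F [-16.3  -6.2   8.7] gap 0.0112 ff 26.7
```

The bar is held: gap 11 mm, 27 N. I swing the door along the arc.

Emit:
{"op": "send_rows", "data": {"targets": [{"x": -0.009,"y": 0.001,"z": -0.003,"rx": 0,"ry": 0,"rz": -0.042,"jaw": 0.005},{"x": -0.018,"y": 0.002,"z": -0.003,"rx": 0,"ry": 0,"rz": -0.084,"jaw": 0.005},{"x": -0.028,"y": 0.004,"z": -0.003,"rx": 0,"ry": 0,"rz": -0.126,"jaw": 0.005},{"x": -0.036,"y": 0.007,"z": -0.003,"rx": 0,"ry": 0,"rz": -0.168,"jaw": 0.005},{"x": -0.045,"y": 0.01,"z": -0.003,"rx": 0,"ry": 0,"rz": -0.209,"jaw": 0.005}], "force": 20}}

```text
time_s: 2.65
tool_pos: [0.4702, -0.0947, 0.0805]
orientation: [0.522, 0.853, -0.002, -0.002]
force: [-6.8, -3.0, -11.8]
finger_gap: 0.0112
finger_force: 24.2
```

```bash
python3 arc.py .45 15
```

```text
r 0.1325 door 0.539
shift [-0.0116  0.0027  0.0065] turn [-0.0047 -0.0016 -0.0524] t 2.65 tcp [ 0.4702 -0.0947  0.0805] F [ -6.8  -3.  -11.8] gap 0.0112 ff 24.2
shift [-0.023   0.0063  0.0064] turn [-0.0046 -0.0017 -0.1047] t 2.65 tcp [ 0.4702 -0.0947  0.0805] F [ -6.8  -3.  -11.8] gap 0.0112 ff 24.2
shift [-0.0339  0.011   0.0064] turn [-0.0046 -0.0019 -0.1571] t 2.65 tcp [ 0.4702 -0.0947  0.0805] F [ -6.8  -3.  -11.8] gap 0.0112 ff 24.2
shift [-0.0444  0.0167  0.0063] turn [-0.0046 -0.002  -0.2094] t 2.65 tcp [ 0.4702 -0.0947  0.0805] F [ -6.8  -3.  -11.8] gap 0.0112 ff 24.2
shift [-0.0544  0.0232  0.0063] turn [-0.0045 -0.0021 -0.2618] t 2.65 tcp [ 0.4702 -0.0947  0.0805] F [ -6.8  -3.  -11.8] gap 0.0112 ff 24.2
```

Emit:
{"op": "send_rows", "data": {"targets": [{"x": -0.012,"y": 0.003,"z": 0.002,"rx": 0,"ry": 0,"rz": -0.052,"jaw": 0.005},{"x": -0.023,"y": 0.006,"z": 0.002,"rx": 0,"ry": 0,"rz": -0.105,"jaw": 0.005},{"x": -0.034,"y": 0.011,"z": 0.002,"rx": 0,"ry": 0,"rz": -0.157,"jaw": 0.005},{"x": -0.044,"y": 0.017,"z": 0.002,"rx": 0,"ry": 0,"rz": -0.209,"jaw": 0.005},{"x": -0.054,"y": 0.023,"z": 0.002,"rx": 0,"ry": 0,"rz": -0.262,"jaw": 0.005}]}}

```text
time_s: 3.07
tool_pos: [0.5175, -0.1336, 0.0804]
orientation: [0.406, 0.914, -0.001, 0.0]
force: [-3.2, -1.9, -3.1]
finger_gap: 0.0109
finger_force: 25.0
```

```bash
python3 arc.py .45 15
```

```text
r 0.1326 door 1.006
shift [-0.0108  0.005   0.0064] turn [-0.0022  0.002  -0.0524] t 3.07 tcp [ 0.5175 -0.1336  0.0804] F [-3.2 -1.9 -3.1] gap 0.0109 ff 25.0
shift [-0.0212  0.0109  0.0064] turn [-0.0022  0.0019 -0.1047] t 3.07 tcp [ 0.5175 -0.1336  0.0804] F [-3.2 -1.9 -3.1] gap 0.0109 ff 25.0
shift [-0.031   0.0177  0.0064] turn [-0.0023  0.0018 -0.1571] t 3.07 tcp [ 0.5175 -0.1336  0.0804] F [-3.2 -1.9 -3.1] gap 0.0109 ff 25.0
shift [-0.0401  0.0253  0.0064] turn [-0.0023  0.0018 -0.2094] t 3.07 tcp [ 0.5175 -0.1336  0.0804] F [-3.2 -1.9 -3.1] gap 0.0109 ff 25.0
shift [-0.0485  0.0338  0.0064] turn [-0.0024  0.0017 -0.2618] t 3.07 tcp [ 0.5175 -0.1336  0.0804] F [-3.2 -1.9 -3.1] gap 0.0109 ff 25.0
```

Emit:
{"op": "send_rows", "data": {"targets": [{"x": -0.011,"y": 0.005,"z": 0,"rx": 0,"ry": 0,"rz": -0.052,"jaw": 0.005},{"x": -0.021,"y": 0.011,"z": 0,"rx": 0,"ry": 0,"rz": -0.105,"jaw": 0.005},{"x": -0.031,"y": 0.018,"z": 0,"rx": 0,"ry": 0,"rz": -0.157,"jaw": 0.005},{"x": -0.04,"y": 0.025,"z": 0,"rx": 0,"ry": 0,"rz": -0.209,"jaw": 0.005},{"x": -0.0485,"y": 0.034,"z": 0,"rx": 0,"ry": 0,"rz": -0.262,"jaw": 0.005}]}}

```text
time_s: 3.48
tool_pos: [0.5759, -0.1473, 0.0804]
orientation: [0.283, 0.959, -0.002, 0.001]
force: [-1.2, -8.1, -5.4]
finger_gap: 0.0106
finger_force: 24.9
```

```bash
python3 arc.py .28 10
```

```text
r 0.1329 door 1.461
shift [-0.0061  0.0042  0.0064] turn [-0.0028  0.0027 -0.0349] t 3.48 tcp [ 0.5759 -0.1473  0.0804] F [-1.2 -8.1 -5.4] gap 0.0106 ff 24.9
shift [-0.012   0.0088  0.0064] turn [-0.0028  0.0026 -0.0698] t 3.48 tcp [ 0.5759 -0.1473  0.0804] F [-1.2 -8.1 -5.4] gap 0.0106 ff 24.9
shift [-0.0176  0.0137  0.0064] turn [-0.0029  0.0026 -0.1047] t 3.48 tcp [ 0.5759 -0.1473  0.0804] F [-1.2 -8.1 -5.4] gap 0.0106 ff 24.9
shift [-0.0229  0.0189  0.0064] turn [-0.0029  0.0025 -0.1396] t 3.48 tcp [ 0.5759 -0.1473  0.0804] F [-1.2 -8.1 -5.4] gap 0.0106 ff 24.9
shift [-0.0279  0.0244  0.0064] turn [-0.0029  0.0025 -0.1745] t 3.48 tcp [ 0.5759 -0.1473  0.0804] F [-1.2 -8.1 -5.4] gap 0.0106 ff 24.9
```

Emit:
{"op": "send_rows", "data": {"targets": [{"x": -0.006,"y": 0.004,"z": 0,"rx": 0,"ry": 0,"rz": 0,"jaw": 0.005},{"x": -0.012,"y": 0.009,"z": 0,"rx": 0,"ry": 0,"rz": 0,"jaw": 0.005},{"x": -0.018,"y": 0.014,"z": 0,"rx": 0,"ry": 0,"rz": 0,"jaw": 0.005},{"x": -0.023,"y": 0.019,"z": 0,"rx": 0,"ry": 0,"rz": 0,"jaw": 0.005},{"x": -0.028,"y": 0.024,"z": 0,"rx": 0,"ry": 0,"rz": 0,"jaw": 0.005}]}}

```text
time_s: 3.9
tool_pos: [0.6129, -0.1429, 0.0805]
orientation: [0.285, 0.959, -0.002, 0.002]
force: [1.5, -10.6, -8.5]
finger_gap: 0.0111
finger_force: 24.5
```

Emit:
{"op": "send_rows", "data": {"targets": [{"x": 0,"y": 0,"z": 0,"rx": 0,"ry": 0,"rz": 0,"jaw": 0.005},{"x": 0,"y": 0,"z": 0,"rx": 0,"ry": 0,"rz": 0,"jaw": 0.03},{"x": 0,"y": 0,"z": 0,"rx": 0,"ry": 0,"rz": 0,"jaw": 0.03},{"x": 0,"y": 0,"z": -0.03,"rx": 0,"ry": 0,"rz": 0,"jaw": 0.03},{"x": 0,"y": 0,"z": -0.065,"rx": 0,"ry": 0,"rz": 0,"jaw": 0.03}]}}

```text
time_s: 4.32
tool_pos: [0.61, -0.1392, 0.1431]
orientation: [0.284, 0.959, 0.001, -0.002]
force: [0.5, -0.5, 1.1]
finger_gap: 0.0302
finger_force: 0.0
```

```bash
python3 g.py .5434 .190 .165 76.2
```

```text
shift [ 0.2351  0.2399 -0.021 ] turn [ 0.0006 -0.004  -0.3347] t 4.32 tcp [ 0.61   -0.1392  0.1431] F [ 0.5 -0.5  1.1] gap 0.0302 ff 0.0
```

```bash
python3 - <<'E'
from h import *
a=cam("top");b=cam("side");save(a,"t2.png")
C=np.array([.5256,.1173]);e=R.from_euler("z",76.2,degrees=True).as_matrix()[:2,:2]
for n,d in(("top",a),("side",b)):
    P=pts(d);q=(P[...,:2]-C)@e;z=P[...,2]
    m=(z>.111)&(z<.125)&(abs(q[...,1])<.04)&(q[...,0]>.03)&(q[...,0]<.1)
    w=q[m];print(n,"block top",m.sum(),((w.min(0)+w.max(0))/2).round(4),np.median(w,0).round(4),np.ptp(w,0).round(4))
    # side walls & back wall tops
    k=(abs(z-.096)<.004)&(abs(q[...,0])<.1)
    for s in(1,-1):
        j=k&(abs(q[...,1]-s*.083)<.012);x=q[j];print(" wall",s,j.sum(),np.polyfit(x[:,0],x[:,1],1).round(4))
    j=(abs(z-.096)<.004)&(abs(q[...,0]-.112)<.01)&(abs(q[...,1])<.07);print(" back",q[j][:,0].mean().round(4))
    j=(z>.1)&(z<.115)&(q[...,0]<-.22)&(q[...,0]>-.27)&(abs(q[...,1]-.09)<.02);print(" post",q[j].mean(0).round(4),j.sum())
    j=(z>.085)&(z<.1)&(q[...,0]<-.125)&(q[...,1]<-.03)&(q[...,1]>-.13);x=q[j]
    print(" door",j.sum(),cv2.minAreaRect((x*1000).astype(np.float32)))
    # front edge of plate
    j=(z>.079)&(z<.088)&(abs(q[...,1])<.04)&(q[...,0]<-.06);x=q[j];print(" front",j.sum(),np.percentile(x[:,0],[0,3]).round(4))
E
```

```text
top block top 110 [0.0728 0.0013] [0.0725 0.0013] [0.014  0.0432]
 wall 1 203 [0.0026 0.0847]
 wall -1 197 [-0.0005 -0.0809]
 back nan
 post [nan nan] 0
 door 218 ((-195.31155395507812, -96.49308776855469), (142.4690399169922, 8.831014633178711), 10.104618072509766)
 front 377 [-0.1047 -0.1037]
side block top 213 [ 0.0751 -0.0026] [ 0.0784 -0.0016] [0.0161 0.0443]
 wall 1 247 [0.002  0.0815]
 wall -1 248 [ 0.0029 -0.0838]
 back nan
 post [-0.2432  0.0881] 21
 door 158 ((-200.04864501953125, -101.01325988769531), (151.8646697998047, 8.395292282104492), 10.120798110961914)
 front 249 [-0.0916 -0.0896]<stdin>:12: RuntimeWarning: Mean of empty slice.
  ret = ret.dtype.type(ret / rcount)
<stdin>:13: RuntimeWarning: Mean of empty slice.
  ret = um.true_divide(
```

View pics/t2.png

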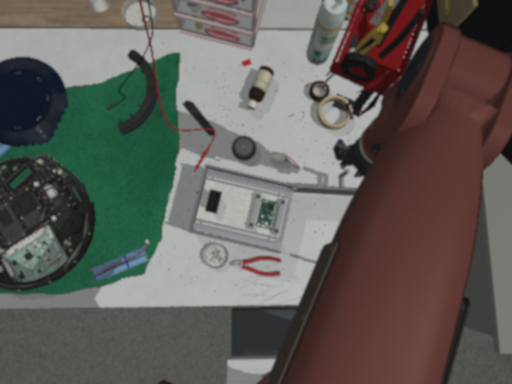

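The top view shows the door open at about 1.75 rad (the bar at (325,188)), with the board and bystanders undisturbed. The block is at cabinet x about 0.0745, so the slide is about 141 mm. I move over the board handle.

Emit:
{"op": "send_rows", "data": {"targets": [{"x": 0.118,"y": 0.12,"z": -0.02,"rx": 0,"ry": 0,"rz": -0.33,"jaw": 0.03},{"x": 0.118,"y": 0.12,"z": -0.021,"rx": 0,"ry": 0,"rz": -0.33,"jaw": 0.03},{"x": 0.118,"y": 0.12,"z": -0.021,"rx": 0,"ry": 0,"rz": -0.33,"jaw": 0.03},{"x": 0.118,"y": 0.12,"z": -0.021,"rx": 0,"ry": 0,"rz": -0.33,"jaw": 0.03},{"x": 0.235,"y": 0.24,"z": -0.021,"rx": 0,"ry": 0,"rz": -0.33,"jaw": 0.03}]}}

```text
time_s: 4.83
tool_pos: [0.5704, 0.0645, 0.1671]
orientation: [0.122, 0.992, 0.0, 0.002]
force: [1.5, 0.3, 0.5]
finger_gap: 0.0302
finger_force: 0.0
```

```bash
python3 g.py .5434 .1896 .165 76.2
```

```text
shift [0.0566 0.1147 0.002 ] turn [ 0.0009  0.0036 -0.0046] t 4.83 tcp [0.5704 0.0645 0.1671] F [1.5 0.3 0.5] gap 0.0302 ff 0.0
```

Emit:
{"op": "send_rows", "data": {"targets": [{"x": 0.057,"y": 0.115,"z": 0,"rx": 0,"ry": 0,"rz": -0.004,"jaw": 0.027},{"x": 0.057,"y": 0.115,"z": 0,"rx": 0,"ry": 0,"rz": -0.004,"jaw": 0.027},{"x": 0.057,"y": 0.115,"z": 0,"rx": 0,"ry": 0,"rz": -0.004,"jaw": 0.027},{"x": 0.057,"y": 0.115,"z": 0,"rx": 0,"ry": 0,"rz": -0.004,"jaw": 0.027},{"x": 0.057,"y": 0.115,"z": 0.02,"rx": 0,"ry": 0,"rz": -0.004,"jaw": 0.027}]}}

```text
time_s: 5.25
tool_pos: [0.5445, 0.1916, 0.1495]
orientation: [0.118, 0.993, 0.001, 0.004]
force: [1.3, 0.8, -0.7]
finger_gap: 0.0271
finger_force: 0.0
```

```bash
python3 g.py .5434 .1896 .094 76.2; python3 - <<'E'
from h import *
d=cam("side");f=d["frame"][100:260,170:370,::-1];cv2.imwrite("pics/s3.png",cv2.convertScaleAbs(cv2.resize(f,(750,600),interpolation=cv2.INTER_CUBIC),alpha=1.5))
E
```

```text
shift [ 0.001  -0.0024  0.0555] turn [0.0033 0.0072 0.0037] t 5.25 tcp [0.5445 0.1916 0.1495] F [ 1.3  0.8 -0.7] gap 0.0271 ff 0.0
```

View pics/s3.png

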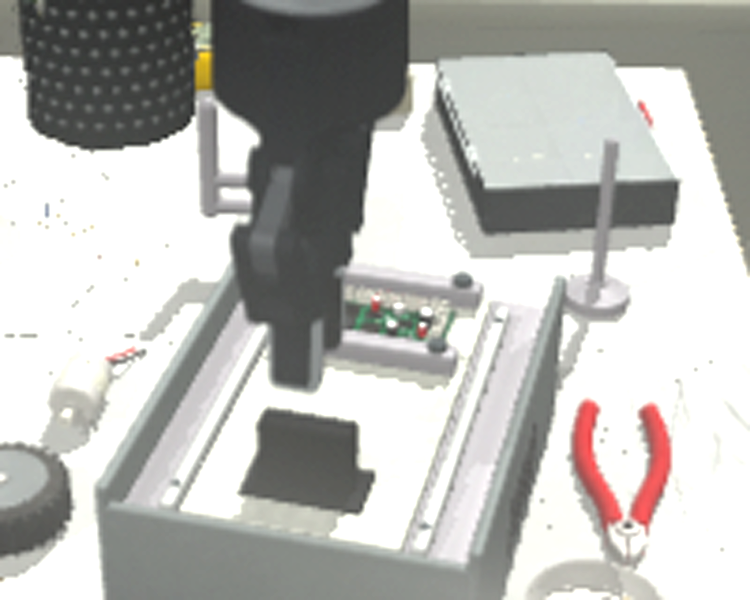

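The finger tips, at (298,385) in the crop, are about 30 mm above the block's top at (308,420) and in line with it. I descend and close.

Emit:
{"op": "send_rows", "data": {"targets": [{"x": 0.001,"y": -0.002,"z": 0.02,"rx": 0,"ry": 0.004,"rz": 0.004,"jaw": 0.027},{"x": 0.001,"y": -0.002,"z": 0.038,"rx": 0,"ry": 0.005,"rz": 0.004,"jaw": 0.027},{"x": 0.001,"y": -0.002,"z": 0.055,"rx": 0,"ry": 0.005,"rz": 0.004,"jaw": 0.027},{"x": 0.001,"y": -0.002,"z": 0.055,"rx": 0,"ry": 0.005,"rz": 0.004,"jaw": 0.027},{"x": 0.001,"y": -0.002,"z": 0.055,"rx": 0,"ry": 0.005,"rz": 0.004,"jaw": 0.027}]}}

```text
time_s: 5.72
tool_pos: [0.541, 0.1862, 0.0897]
orientation: [0.123, 0.992, 0.0, -0.003]
force: [0.2, -0.1, -0.2]
finger_gap: 0.0272
finger_force: 0.0
```

Emit:
{"op": "send_rows", "data": {"targets": [{"x": 0,"y": 0,"z": 0,"rx": 0,"ry": 0,"rz": 0,"jaw": 0.005},{"x": 0,"y": 0,"z": 0,"rx": 0,"ry": 0,"rz": 0,"jaw": 0.005},{"x": 0,"y": 0,"z": 0,"rx": 0,"ry": 0,"rz": 0,"jaw": 0.005},{"x": 0,"y": 0,"z": 0,"rx": 0,"ry": 0,"rz": 0,"jaw": 0.005},{"x": 0,"y": 0,"z": 0,"rx": 0,"ry": 0,"rz": 0,"jaw": 0.005}], "force": 60}}

```text
time_s: 6.13
tool_pos: [0.5425, 0.1865, 0.0914]
orientation: [0.123, 0.992, 0.001, -0.001]
force: [-0.9, -1.0, 7.9]
finger_gap: 0.0132
finger_force: 59.7
```

```bash
python3 - <<'E'
from h import *
s=arm.get_state();Rt=R.from_quat(s["orientation"]);u=-np.array([.2385,.971,0])
print("cab -x in tool axes",Rt.inv().apply(u).round(4),Rt.as_matrix()[:,2].round(4),s["tool_pos"].round(4),s["force"].round(1),s["finger_gap"],s["ft_torque"].round(2))
print("cab x of tcp",(s["tool_pos"][:2]-[.5256,.1173])@[.2385,.971])
E
```

```text
cab -x in tool axes [-5.000e-03 -9.998e-01 -8.000e-04] [-0.0021  0.0014 -1.    ] [0.5425 0.1865 0.0914] [-0.9 -1.   7.9] 0.013213932899199886 [-0.24  0.25  0.07]
cab x of tcp 0.07123208571420808
```

The block is held: gap 13.2 mm, 60 N. I slide it 0.12 m.

Emit:
{"op": "send_rows", "data": {"targets": [{"x": 0,"y": -0.006,"z": 0,"rx": 0,"ry": 0,"rz": 0,"jaw": 0.005},{"x": 0,"y": -0.018,"z": 0,"rx": 0,"ry": 0,"rz": 0,"jaw": 0.005},{"x": 0,"y": -0.032,"z": 0,"rx": 0,"ry": 0,"rz": 0,"jaw": 0.005},{"x": 0,"y": -0.046,"z": 0,"rx": 0,"ry": 0,"rz": 0,"jaw": 0.005},{"x": 0,"y": -0.06,"z": 0,"rx": 0,"ry": 0,"rz": 0,"jaw": 0.005}]}}

```text
time_s: 6.55
tool_pos: [0.528, 0.1285, 0.0913]
orientation: [0.122, 0.993, 0.001, -0.001]
force: [0.3, 3.6, 5.5]
finger_gap: 0.0133
finger_force: 59.6
```

```bash
python3 - <<'E'
from h import *
s=arm.get_state();Rt=R.from_quat(s["orientation"]);u=-np.array([.2385,.971,0])
print("cab -x in tool axes",Rt.inv().apply(u).round(4),s["tool_pos"].round(4),s["force"].round(1),s["ft_torque"].round(2))
print("cab of tcp",(s["tool_pos"][:2]-[.5256,.1173])@np.array([[.2385,-.971],[.971,.2385]]))
E
```

```text
cab -x in tool axes [-0.0041 -0.9999 -0.0024] [0.528  0.1285 0.0913] [0.3 3.6 5.5] [ 0.8  -0.09 -0.05]
cab of tcp [0.01147389 0.00038721]
```

Emit:
{"op": "send_rows", "data": {"targets": [{"x": 0,"y": -0.013,"z": 0,"rx": 0,"ry": 0,"rz": 0,"jaw": 0.005},{"x": 0,"y": -0.026,"z": 0,"rx": 0,"ry": 0,"rz": 0,"jaw": 0.005},{"x": 0,"y": -0.039,"z": 0,"rx": 0,"ry": 0,"rz": 0,"jaw": 0.005},{"x": 0,"y": -0.052,"z": 0,"rx": 0,"ry": 0,"rz": 0,"jaw": 0.005},{"x": 0,"y": -0.06,"z": 0,"rx": 0,"ry": 0,"rz": 0,"jaw": 0.005}]}}

```text
time_s: 6.97
tool_pos: [0.5133, 0.0697, 0.0914]
orientation: [0.123, 0.992, 0.001, -0.001]
force: [1.7, 5.4, 6.8]
finger_gap: 0.0133
finger_force: 59.6
```

```bash
python3 - <<'E'
from h import *
s=arm.get_state();Rt=R.from_quat(s["orientation"]);u=-np.array([.2385,.971,0])
print("cab -x in tool axes",Rt.inv().apply(u).round(4),s["tool_pos"].round(4),s["force"].round(1),s["ft_torque"].round(2))
C=np.array([.5256,.1173]);e=R.from_euler("z",76.2,degrees=True).as_matrix()[:2,:2]
print("cab of tcp",(s["tool_pos"][:2]-C)@e)
for n in("top","side"):
    d=cam(n);P=pts(d);q=(P[...,:2]-C)@e;z=P[...,2]
    j=(z>.072)&(z<.12)&(abs(q[...,1])<.048)&(q[...,0]<-.16)&(q[...,0]>-.3);x=q[j]
    print(n,"front",j.sum(),np.percentile(x[:,0],[0,1,3,6]).round(4) if j.any() else 0,np.median(z[j&(q[...,0]<np.percentile(x[:,0],5)+.003)]) if j.any() else 0)
    j=(z>.085)&(z<.115)&(q[...,0]<-.22)&(q[...,0]>-.27)&(abs(q[...,1]-.09)<.02);print(" post",q[j].mean(0).round(4),j.sum())
    f=d["frame"][...,::-1];cv2.imwrite(f"pics/{n}4.png",cv2.convertScaleAbs(cv2.resize(f[120:290,220:370] if n=="top" else f[100:250,220:370],(600,600),interpolation=cv2.INTER_CUBIC),alpha=1.5))
E
```

```text
cab -x in tool axes [-0.005  -0.9998 -0.0019] [0.5133 0.0697 0.0914] [1.7 5.4 6.8] [ 0.86 -0.08 -0.04]
cab of tcp [-0.0491318  0.0005738]
top front 538 [-0.2263 -0.2258 -0.2252 -0.2242] 0.08272104968680838
 post [-0.2452  0.0916] 15
side front 419 [-0.2268 -0.2212 -0.2192 -0.2171] 0.09431981792697824
 post [-0.2439  0.0879] 41
```

View pics/side4.png

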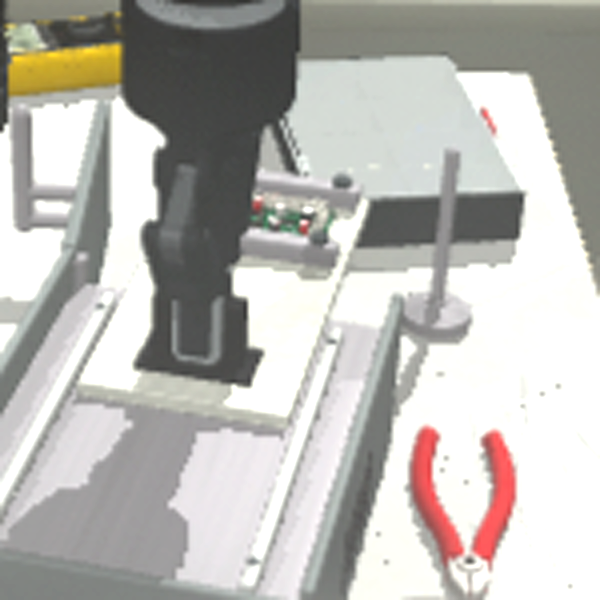

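The board lies flat with its front about 18 mm short of the post, and both cameras agree. I make the last slide and settle.

Emit:
{"op": "send_rows", "data": {"targets": [{"x": 0,"y": -0.008,"z": 0,"rx": 0,"ry": 0,"rz": 0,"jaw": 0.005},{"x": 0,"y": -0.015,"z": 0,"rx": 0,"ry": 0,"rz": 0,"jaw": 0.005},{"x": 0,"y": -0.018,"z": 0,"rx": 0,"ry": 0,"rz": 0,"jaw": 0.005},{"x": 0,"y": -0.018,"z": 0,"rx": 0,"ry": 0,"rz": 0,"jaw": 0.005},{"x": 0,"y": -0.018,"z": 0,"rx": 0,"ry": 0,"rz": 0,"jaw": 0.005}]}}

```text
time_s: 7.48
tool_pos: [0.509, 0.0524, 0.0913]
orientation: [0.123, 0.992, 0.0, -0.001]
force: [-1.0, -0.4, 7.1]
finger_gap: 0.0127
finger_force: 59.7
```

```bash
python3 - <<'E'
from h import *
s=arm.get_state()
C=np.array([.5256,.1173]);e=R.from_euler("z",76.2,degrees=True).as_matrix()[:2,:2]
print("cab of tcp",(s["tool_pos"][:2]-C)@e,s["force"].round(1))
for n in("top","side"):
    d=cam(n);P=pts(d);q=(P[...,:2]-C)@e;z=P[...,2]
    j=(z>.072)&(z<.12)&(abs(q[...,1])<.048)&(q[...,0]<-.16)&(q[...,0]>-.3);x=q[j]
    print(n,"front",j.sum(),np.percentile(x[:,0],[0,1,3,6]).round(4))
    j=(z>.085)&(z<.115)&(q[...,0]<-.22)&(q[...,0]>-.27)&(abs(q[...,1]-.09)<.02);print(" post",q[j].mean(0).round(4),j.sum())
    # tilt: plane of plate upper face along x
    j=(z>.076)&(z<.09)&(abs(q[...,1])<.045)&(q[...,0]<-.02)&(q[...,0]>-.25)&(d["frame"].min(2)>120);print(" slope",j.sum(),np.polyfit(q[j][:,0],z[j],1).round(4) if j.sum()>20 else 0)
    j=(z>.085)&(z<.1)&(q[...,0]<-.125)&(q[...,1]<-.06)&(q[...,1]>-.13);print(" door",cv2.minAreaRect((q[j]*1000).astype(np.float32)))
    f=d["frame"][...,::-1]
    if n=="top":cv2.imwrite("pics/top5.png",cv2.convertScaleAbs(cv2.resize(f[130:290,180:350],(640,600),interpolation=cv2.INTER_CUBIC),alpha=1.5))
E
```

```text
cab of tcp [-0.06701918  0.00058487] [-1.  -0.4  7.1]
top front 257 [-0.2444 -0.244  -0.2434 -0.2428]
 post [-0.2452  0.0916] 15
 slope 35 [1.033  0.3334]
 door ((-245.88865661621094, -105.58891296386719), (58.139732360839844, 8.76634693145752), 9.163324356079102)
side front 635 [-0.2411 -0.2371 -0.2355 -0.2319]
 post [-0.2438  0.0881] 40
 slope 978 [-0.0098  0.0819]
 door ((-200.22756958007812, -100.8431167602539), (153.41644287109375, 8.011357307434082), 10.018163681030273)
```

View pics/top5.png

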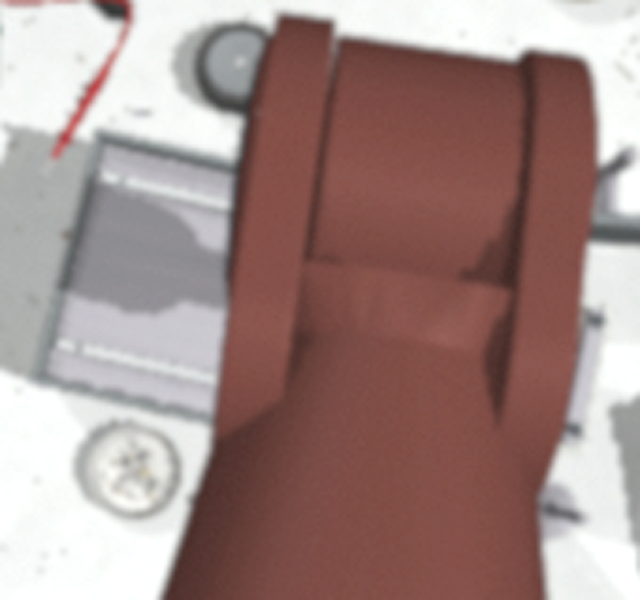

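The arm hides most of the board in this view. Its front edge at about (600,320) is level with the post at (560,505). The numbers put the front at -0.2445 and the post at about -0.245, with slope 0.01 and the door at about 1.74 rad.

```bash
python3 -c "
from bench import arm
print(arm.hand_in())"
```

```text
the job is handed in; nothing more can be done
None
```

I handed the job in at about 7.5 s on the robot's clock: the door is open at about 1.74 rad, and the board's front edge is level with the gauge post to about 1 mm by the top camera (within 3 mm by the side camera). The board is flat on the shelf and still held at 60 N; the hand-in returned no verdict.

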